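Check a plaster tile mould for wear with a depth gauge on a bridge bar

TASK

Check the plaster tile mould for wear: lay the slotted aluminium bar flat across the mould from end rim to end rim, so that all three pencilled marks show in its slot, and let it go. Then take the depth gauge and gently set it upright with its foot flat on the bar so that its tip comes down through the slot onto each pencilled mark in turn, starting with the mark at the end with the two domes, resting a moment on each and lifting the gauge clear of the bar after each. Finally stand the gauge upright near the middle of the white tile, leaving the bar on the mould and the other things where they are.

Things in the scene. Friction and masses are not known exactly. Their poses are not given: they have to be found in the camera images.
- mould: White plaster tile mould, block 240 (x) x 170 x 40 mm, fixed, hollow side up. Origin: centre of underside, z up. Flat rim, top at z = 40 mm, round a hollow 170 x 106 mm, 12 mm deep, with a round medallion 4 mm high, 60 mm wide, in its middle. Two domes (19 mm wide, 8 mm high) on the rim of the +x end at x = 102, y = +-55 mm; two round hollows at the -x end.
- point_1 (a point): First test mark: a cross in a 12 mm pencilled ring on the mould's hollow floor (28 mm above the bench), 55 mm from the mould's centre towards the end with the domes. The three marks lie on the mould's long centre line.
- point_2 (a point): Middle test mark, the same pencilled ring and cross, on top of the medallion at the mould's centre (32 mm above the bench).
- point_3 (a point): Last test mark, the same, on the hollow floor (28 mm above the bench), 55 mm from the mould's centre towards the end with the two round hollows.
- bridge_bar: Flat aluminium bar 270 x 46 x 10 mm, about 0.26 kg, loose, lying on the bench to the left or right of the mould. Origin: centre of its underside; x along its length, y across, z up. A through slot 190 mm long and 14 mm wide runs along its middle; a 9 mm hanging hole near one end.
- gauge: Electronic depth gauge, 0.32 kg, loose, upright on the white tile. Origin: centre of the underside of its steel foot (30 mm x, 70 mm y, 10 mm thick); z up. Dark grey box body 22 mm (x) by 46 mm (y), 29 to 87 mm above the origin: grip it there; display on -x face; cap to 95 mm. A sprung plunger 5 mm thick comes out of the foot downwards by up to 26 mm; standing on a flat pushes it in.
- gauge_tip (a point): The very tip of the gauge's plunger, on the gauge's z axis.
- plunger (a joint): How far the plunger tip stands out below the foot's underside, m: 0 flush with the foot, 0.026 fully out; it springs out with 0.7 to 1.3 N. With the foot on the bar it reads about 0.022 at the first and last marks and 0.018 at the middle mark.
- zero_tile: White glazed square tile 150 x 150 x 8 mm, fixed on the bench on the other side of the mould from the bar; the gauge's parking and zero surface. Origin: centre of its underside.
- masking_tape: Bystander: cream tape roll, 102 mm wide, 24 mm high, lying flat in front of the mould; origin under its centre.
- test_tile: Bystander: glaze test tile 40 x 62 x 10 mm, flat in front of the mould; origin under its centre.
- wood_rib: Bystander: flat oval wooden rib 64 x 110 x 8 mm behind the mould; origin under its centre.
- loop_tool: Bystander: wooden-handled loop tool 188 mm long behind the mould; origin under its centre.
- rubber_rib: Bystander: red kidney-shaped rubber rib 54 x 93 x 8 mm, right behind the mould; origin under its centre.
There are look-alikes about, which are no part of the job. What is shaped like the gauge but purple or red is not meant.

How it is judged:
By the outcome, as a careful person would: the job done as asked, in the order asked, and still so for the second after the job is handed in, with the robot touching nothing.
It also fails if it takes over 72 s, if anything falls off the work surface, if the arm or the gripper's body presses on something with over 40 N, if the wrist force passes 120 N, or if a joint passes its speed limit or range.

ROBOT

A 7-joint arm with a two-finger parallel gripper is mounted at the origin on a cart in front of the work surface, level with it; the furniture and walls round the work are solid. World frame = base frame: x ahead of the robot, y to its left, z up, the work surface at z = 0. Lengths are in m, angles in rad, forces in N, time in s.
With the tool pointing down it reaches from about 0.4 to 0.9 m from the base axis. Payload 5.6 kg.
Tool frame: the origin (TCP) lies at the very end of the fingers, on their centre line; the grasp point (between the pads) lies 19 mm behind it; z points along the fingers, y is the line along which they close (so a half turn about z gives the same grasp; the last joint's range is limited). The gripper opens to 92 mm and grips with 3 to 60 N. Pads are 20 mm wide; open, the fingers measure 128 mm over their backs; the gripper's body (75 mm by 189 mm) begins 69 mm behind the grasp point.
Start: joints at [1.064, 0.468, -0.012, 1.603, 0.006, 1.071, -0.056], TCP at [0.291, -0.581, 0.215] pointing down, gripper open.
Joint ranges: [-2.53, 2.53], [-0.31, 2.02], [-1.57, 1.55], [0.28, 2.44], [-1.29, 4.43], [0.15, 1.84], [-2.92, 2.92]. Speed limits (rad/s): [2.57, 2.57, 3.14, 3.14, 3.14, 3.14, 3.14].

INTERFACE

Orientations are given as a rotation vector (axis times angle).
In Python, from workcell import ctrl gives the robot as it stands.
- The arm moves only by the tool carry_out, never from a script. Its argument "series" is text: rows parted by semicolons, each of 7 numbers parted by spaces: the turn, a rotation vector about the tool's x, y, z in rad, then the shift along the tool's x, y, z in cm, then the closure, from -1 (fully open) to 1 (shut). A call has 1 to 20 rows; each row is the pose to reach, as a shift and turn from the pose commanded when the call began, along the tool's axes at that moment; what a row does not reach only later rows make up. A row lasts 1/10 s, in which the tool goes at most 50 mm and 8.59 degrees, less where a joint would pass 70% of its speed; a pose out of reach is approached as far as the arm can. A call with a gripper value outside its range is refused whole. The fingers move at their own pace and stop on an object; the grip force is fixed at half the most. Time passes only in rows, so rows that repeat a pose let the fingers close. It gives the time, the measured TCP pose, the force, the opening and the grip force at its end, in the units of the state.
- ctrl.sense(): the state, without advancing time (a new reading comes with each control period).
- ctrl.get_image(name): name is "scene" or "top" or "wrist"; returns a dict with "image" (400x640x3 uint8, red, green, blue), "camera_matrix" (3x3 intrinsics, pixels), "T" (4x4, takes a point from camera to world coordinates). Camera axes: x right, y down, z forward; pixel columns grow to the right and rows downward; lengths in m; the calibration is good to about 2 mm. The wrist camera is an equidistant fisheye: a pixel r from the principal point sees the ray r / f radians off the axis. A picture is of the moment at which its call begins. There is no depth.
- ctrl.sign_off(): hands the job in; it is judged then, once.
The state is a dict: "clock": time; "joint_positions": joint angles; "dq": joint speeds; "joint_torque": joint torques, N m; "ee_pos": TCP position; "ee_rot": TCP orientation; "contact_force": force on the tool from outside, world axes, zero at the start; "torque": the same for the moment, N m; "opening": finger opening in m; "gripper_force": force on a finger pad.
Only numpy, scipy, OpenCV 4.12 (cv2) and the standard library are available. Lean on these libraries where they do the work, as an engineer would, in place of code of your own. Each camera call takes 0.05 s, during which the arm holds its last target. There are 200 camera calls.

## Working session

There is one attempt and no reset: what is moved stays moved. The work goes in short steps, Python scripts to look and compute and a tool call to move; the robot and the scene stay as the last step left them, time stands still between calls to the robot, and variables do not carry over. Pictures are saved under pics/ and viewed, at most 10 in all, crops included, and the job is handed in when it is done.

Besides the shell and the picture viewer there is one more tool, called as name(argument=value, ...) on one line, values as JSON. carry_out: Moves the arm, as the interface text tells. Its arguments: {"type":"object","properties":{"series":{"type":"string"}},"required":["series"]}

```bash
mkdir -p pics; ls; python3 - <<'E'
from workcell import ctrl
import cv2,numpy as np
for n in("scene","top","wrist"):
    d=ctrl.get_image(n); cv2.imwrite(f"pics/{n}0.png",d["image"][:,:,::-1]); print(n,d["camera_matrix"].tolist(),d["T"].round(4).tolist())
s=ctrl.sense(); print({k:np.round(v,4).tolist() for k,v in s.items()})
E
```

```text
pics
scene [[467.4829253574431, 0.0, 323.79211313731463], [0.0, 467.4829253574431, 200.95438908006201], [0.0, 0.0, 1.0]] [[0.7637, -0.5075, 0.3991, -0.1953], [-0.6455, -0.5916, 0.483, -0.964], [-0.009, -0.6265, -0.7794, 1.4368], [0.0, 0.0, 0.0, 1.0]]
top [[406.6006516444062, 0.0, 318.698318324515], [0.0, 406.6006516444062, 202.27794791712572], [0.0, 0.0, 1.0]] [[-0.0097, -0.9857, 0.1684, 0.3138], [-0.9998, 0.0123, 0.0143, -0.1187], [-0.0161, -0.1682, -0.9856, 1.337], [0.0, 0.0, 0.0, 1.0]]
wrist [[309.70691628693146, 0.0, 320.6574223823101], [0.0, 309.70691628693146, 192.7526707874829], [0.0, 0.0, 1.0]] [[0.4467, -0.8615, -0.2415, 0.3593], [-0.8947, -0.4307, -0.1184, -0.5471], [-0.002, 0.269, -0.9631, 0.3839], [0.0, 0.0, 0.0, 1.0]]
{'clock': 0.15, 'joint_positions': [1.064, 0.4682, -0.0115, 1.6034, 0.006, 1.0714, -0.0563], 'dq': [0.0023, -0.0026, -0.0002, -0.0022, 0.0013, -0.001, 0.0003], 'joint_torque': [0.0003, -52.0948, -0.0125, -24.3979, -0.0566, 0.0152, 0.0001], 'ee_pos': [0.2904, -0.581, 0.2139], 'ee_rot': [-3.0563, -0.7214, 0.0007], 'contact_force': [1.2325, 0.3086, 0.3896], 'torque': [0.0085, 0.0369, -0.0021], 'gripper_force': 0.0, 'opening': 0.0922}
```

View pics/top0.png

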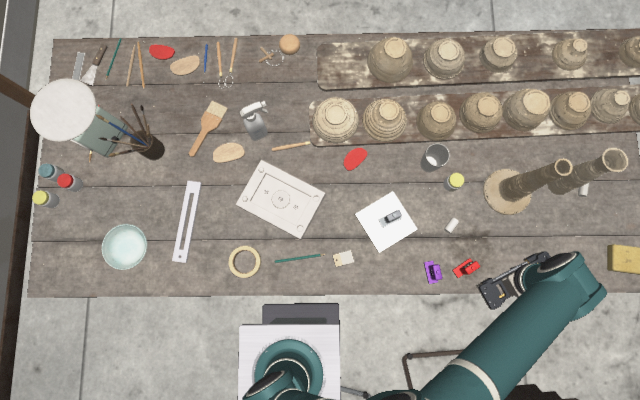

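View pics/scene0.png

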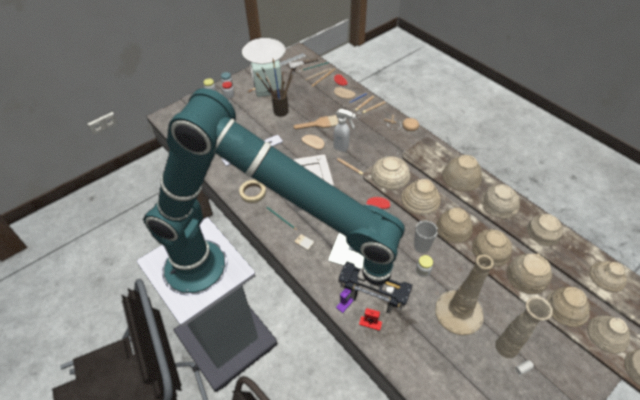

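Top view: mould at about (281,199) with domes apparently at one end, bar at (186,222), white tile at (386,222) carrying the grey gauge at (390,216), purple and red look-alikes at (432,271) and (466,268). The scene view shows the same things, mostly hidden by the arm.

```bash
cat > h.py <<'E'
import numpy as np, cv2
from workcell import ctrl
from scipy.spatial.transform import Rotation as R
def ray(d,p,fish):
    K=d["camera_matrix"]; x=(p[0]-K[0,2])/K[0,0]; y=(p[1]-K[1,2])/K[1,1]
    if fish:
        r=np.hypot(x,y); v=np.array([x/r*np.sin(r),y/r*np.sin(r),np.cos(r)]) if r>1e-9 else np.array([0,0,1.])
    else: v=np.array([x,y,1.])
    v=d["T"][:3,:3]@v; return d["T"][:3,3],v/np.linalg.norm(v)
def onplane(d,p,z,fish): 
    o,v=ray(d,p,fish); return o+v*(z-o[2])/v[2]
def proj(d,P,fish=True):
    T=d["T"]; c=T[:3,:3].T@(np.asarray(P)-T[:3,3]); K=d["camera_matrix"]
    if fish:
        r=np.hypot(c[0],c[1]); th=np.arctan2(r,c[2]); q=c[:2]/r*th
    else: q=c[:2]/c[2]
    return np.array([K[0,0]*q[0]+K[0,2],K[1,1]*q[1]+K[1,2]])
def tri(rays):  # least-squares meeting point of rays
    A=np.zeros((3,3));b=np.zeros(3)
    for o,v in rays: M=np.eye(3)-np.outer(v,v);A+=M;b+=M@o
    return np.linalg.solve(A,b)
def ortho(d,c,half,z,yaw,mmpx=.5,fish=True):  # map view of plane z: right = local x, up = local y
    n=int(2000*half/mmpx); g=(np.arange(n)-n/2)*mmpx/1000; X,Y=np.meshgrid(g,-g)
    P=np.stack([c[0]+X*np.cos(yaw)-Y*np.sin(yaw),c[1]+X*np.sin(yaw)+Y*np.cos(yaw),0*X+z],-1)
    T=d["T"];K=d["camera_matrix"]; q=(P-T[:3,3])@T[:3,:3]; r=np.hypot(q[...,0],q[...,1])
    s=np.arctan2(r,q[...,2])/r if fish else 1/q[...,2]
    return cv2.remap(d["image"],(K[0,0]*q[...,0]*s+K[0,2]).astype('f4'),(K[1,1]*q[...,1]*s+K[1,2]).astype('f4'),cv2.INTER_LINEAR)
def white(img,lo=170,sat=60):
    h=cv2.cvtColor(img,cv2.COLOR_RGB2HSV); return ((h[...,2]>lo)&(h[...,1]<sat)).astype('u1')*255
def move(pos,yaw):  # shift (cm) and turn in present tool frame, to TCP pos with tool down and tool x at yaw
    s=ctrl.sense(); Rc=R.from_rotvec(s["ee_rot"]); Rt=R.from_euler('z',yaw)*R.from_euler('x',np.pi)
    print("t",round(s["clock"],2),"pos",np.round(s["ee_pos"],4),"yawx",round(np.arctan2(*Rc.as_matrix()[[1,0],0]),4),"turn",(Rc.inv()*Rt).as_rotvec().round(4),"shift",(Rc.inv().apply(np.array(pos)-s["ee_pos"])*100).round(2))
E
python3 - <<'E'
from h import *
d=ctrl.get_image("top"); im=d["image"]; m=white(im,150,70)
cs,_=cv2.findContours(m,cv2.RETR_EXTERNAL,cv2.CHAIN_APPROX_NONE)
for c in cs:
    a=cv2.contourArea(c)
    if a<300: continue
    r=cv2.minAreaRect(c); (u,v)=r[0]
    if not(150<u<450 and 150<v<290): continue
    z=.04 if 230<u<330 else .01
    W=np.array([onplane(d,p,z,0) for p in cv2.boxPoints(r)])
    print(a,np.round(r[0],1),"centre",W.mean(0).round(4),"sides",np.linalg.norm(W-np.roll(W,-1,0),axis=1).round(3),"dirs",np.degrees(np.arctan2(*(np.roll(W,-1,0)-W)[:,[1,0]].T)).round(1))
cv2.imwrite("pics/topcrop.png",cv2.resize(im[140:290,150:450],None,fx=2.66,fy=2.66,interpolation=2)[:,:,::-1])
E
```

```text
59439.5 [279. 279.] centre [0.3107 0.0342 0.04  ] sides [0.754 1.568 0.738 1.422] dirs [  6.  -90.8 174.8  89.7]
684.0 [234.8 151.3] centre [0.7111 0.1768 0.04  ] sides [0.133 0.127 0.132 0.126] dirs [ -32.4 -125.7  146.9   55. ]
```

View pics/topcrop.png

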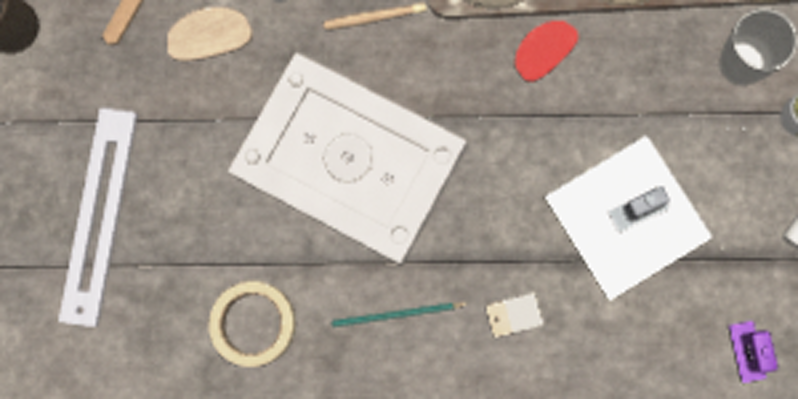

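The crop shows the mould centred at crop (347,158) with three marks along its long axis, the bar at (97,217) with its hole at the near end, and the tile at (629,218) with the grey gauge at (645,205). I can't yet tell domes from hollows.

```bash
python3 - <<'E'
from h import *
d=ctrl.get_image("top"); im=d["image"]; 
for lo in(185,):
  m=white(im,lo,45)
  cs,_=cv2.findContours(m,cv2.RETR_EXTERNAL,cv2.CHAIN_APPROX_NONE)
  for c in cs:
    a=cv2.contourArea(c)
    if a<300: continue
    r=cv2.minAreaRect(c); (u,v)=r[0]
    if not(150<u<450 and 150<v<290): continue
    z=.04 if 230<u<330 else .01
    W=np.array([onplane(d,p,z,0) for p in cv2.boxPoints(r)])
    print(a,np.round(r[0],1),"centre",W.mean(0).round(4),"sides",np.linalg.norm(W-np.roll(W,-1,0),axis=1).round(3),"dirs",np.degrees(np.arctan2(*(np.roll(W,-1,0)-W)[:,[1,0]].T)).round(1))
g=onplane(d,(150+645/2.66,140+205/2.66),.05,0);print("gauge~",g)
C=ctrl.get_image("wrist")["T"]; s=ctrl.sense(); Rc=R.from_rotvec(s["ee_rot"]); print("cam in tool",Rc.inv().apply(C[:3,3]-s["ee_pos"]).round(4), Rc.inv().apply(C[:3,2]).round(3))
# end angle check: pixel pixel bar axis
a=onplane(d,(150+115/2.66,140+110/2.66),.01,0);b=onplane(d,(150+78/2.66,140+325/2.66),.01,0);print("bar",a,b,np.degrees(np.arctan2(*(a-b)[[1,0]])))
move([.45,-.25,.33],0)
E
```

```text
2039.0 [385.4 220.2] centre [ 0.4791 -0.3175  0.01  ] sides [0.153 0.16  0.15  0.158] dirs [ -58.6 -150.5  120.9   30.5]
1044.0 [186.1 221.3] centre [0.4844 0.3388 0.01  ] sides [0.272 0.048 0.272 0.046] dirs [  -8.4 -101.9  171.3   78.7]
3713.5 [280.  198.4] centre [0.5511 0.0262 0.04  ] sides [0.173 0.245 0.17  0.24 ] dirs [ -26.7 -119.2  151.8   61.5]
gauge~ [ 0.48299342 -0.33440098  0.05      ]
cam in tool [ 0.0767  0.0002 -0.1701] [-0.269 -0.001  0.963]
bar [0.61702588 0.32113495 0.01      ] [0.34878714 0.35513398 0.01      ] -7.2236700114588235
t 0.3 pos [ 0.2907 -0.5812  0.2143] yawx 0.4637 turn [-5.000e-04  2.000e-04  4.637e-01] shift [ 29.07 -22.5  -11.56]
```

carry_out(series="0 0 0.464 26.4 -23.8 -4.6 -1;0 0 0.464 26.4 -23.8 -4.6 -1;0 0 0.464 26.4 -23.8 -4.6 -1;0 0 0.464 26.4 -23.8 -4.6 -1;0 0 0.464 26.4 -23.8 -4.6 -1;0 0 0.464 26.4 -23.8 -4.6 -1;0 0 0.464 26.4 -23.8 -4.6 -1;0 0 0.464 26.4 -23.8 -4.6 -1;0 0 0.464 26.4 -23.8 -4.6 -1;0 0 0.464 26.4 -23.8 -4.6 -1;0 0 0.464 26.4 -23.8 -4.6 -1")

```text
clock: 1.4
ee_pos: [0.4194, -0.2523, 0.2602]
ee_rot: [3.141, -0.006, -0.001]
contact_force: [-0.0, -1.1, 0.3]
opening: 0.092
gripper_force: 0.0
```

```bash
cat > snap.py <<'E'
import sys,pickle
from h import *
d=ctrl.get_image("wrist"); pickle.dump(d,open(sys.argv[1]+".pkl","wb")); cv2.imwrite(f"pics/{sys.argv[1]}.png",d["image"][:,:,::-1])
E
python3 snap.py w1; python3 -c "
from h import *
move([.45,-.02,.26],0)"
```

```text
t 1.45 pos [ 0.4195 -0.2522  0.2602] yawx -0.0037 turn [ 0.0001  0.0008 -0.0037] shift [ 2.970e+00 -2.323e+01  1.000e-02]
```

View pics/w1.png

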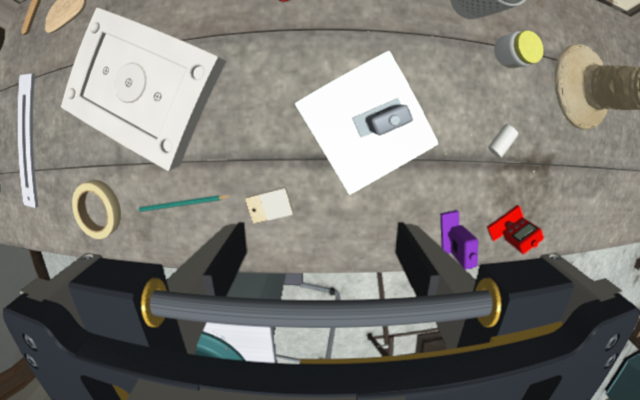

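The first wrist view shows the tile centred near (367,122), the gauge at (383,118) with its foot, and the mould at (140,85). The latter has four round features at (97,28), (68,98), (197,72) and (166,146).

carry_out(series="0 0 0 3 -23.2 0 -1;0 0 0 3 -23.2 0 -1;0 0 0 3 -23.2 0 -1;0 0 0 3 -23.2 0 -1;0 0 0 3 -23.2 0 -1;0 0 0 3 -23.2 0 -1;0 0 0 3 -23.2 0 -1")

```text
clock: 2.15
ee_pos: [0.4505, -0.0193, 0.2603]
ee_rot: [3.141, -0.001, -0.001]
contact_force: [0.7, -0.3, 0.2]
opening: 0.0921
gripper_force: 0.0
```

```bash
python3 snap.py w2; python3 -c "
from h import *
move([.42,.25,.24],0)"
```

```text
t 2.2 pos [ 0.4504 -0.0202  0.2603] yawx -0.0027 turn [ 0.0005  0.0007 -0.0027] shift [ -3.11 -27.01   2.02]
```

View pics/w2.png

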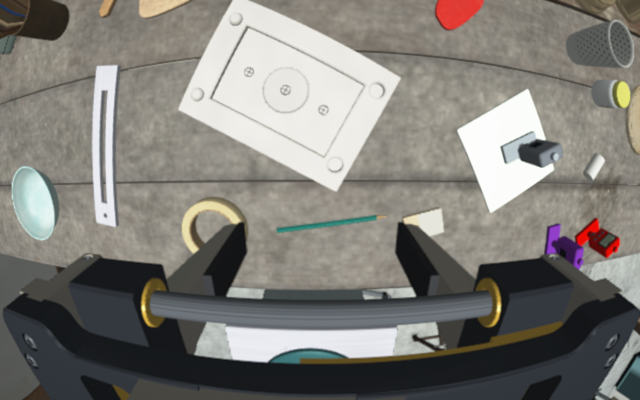

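Second wrist view: mould centred at (286,90), marks at (249,72), (286,90) and (323,110). Its four round features are at (236,18), (196,95), (377,90) and (336,163), and the bar is at (105,145).

carry_out(series="0 0 0 -3.1 -27 2 -1;0 0 0 -3.1 -27 2 -1;0 0 0 -3.1 -27 2 -1;0 0 0 -3.1 -27 2 -1;0 0 0 -3.1 -27 2 -1;0 0 0 -3.1 -27 2 -1;0 0 0 -3.1 -27 2 -1;0 0 0 -3.1 -27 2 -1")

```text
clock: 3.0
ee_pos: [0.4204, 0.2495, 0.2401]
ee_rot: [3.14, -0.005, -0.001]
contact_force: [0.6, 0.4, 0.5]
opening: 0.0921
gripper_force: 0.0
```

```bash
python3 snap.py w3; python3 - <<'E'
from h import *
import pickle
D={k:pickle.load(open(k+".pkl","rb")) for k in("w1","w2","w3")}
a=np.radians(61.3)
A=ortho(D["w2"],(.551,.026),.14,.04,a); B=ortho(D["w3"],(.484,.339),.14,.01,np.radians(-8)); 
for n,i in(("A",A),("B",B)): cv2.imwrite(f"{n}.png",i[:,:,::-1])
G=ortho(D["w1"],(.479,-.3175),.09,.008,np.radians(30.8),.6)
cv2.imwrite("pics/o.png",np.hstack([cv2.resize(x,(400,400)) for x in(A,G)])[:,:,::-1])
E
```

```text
(no output)
```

View pics/o.png

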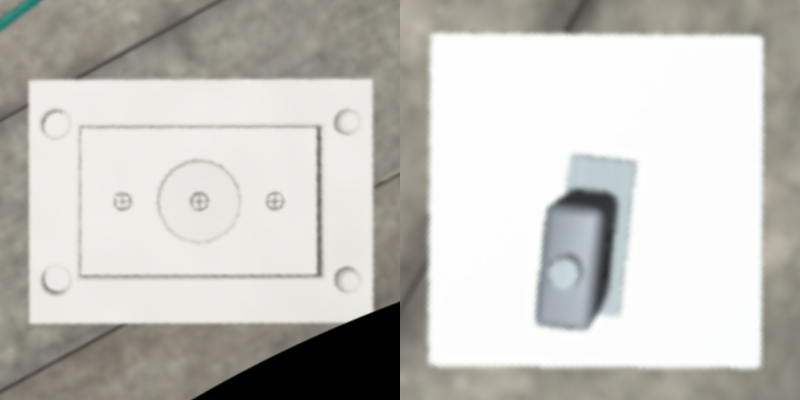

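View pics/w3.png

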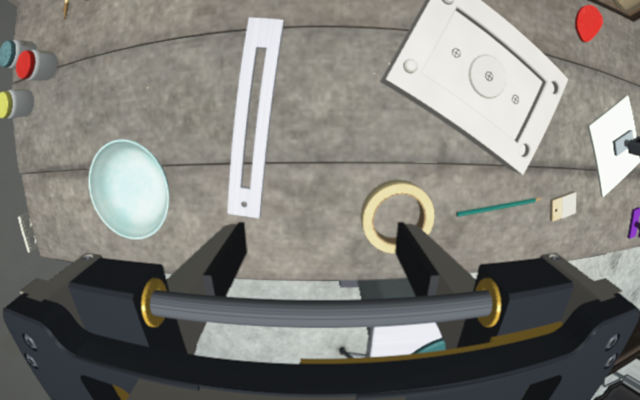

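The rectified mould view (left) shows rings at (122,201), (199,201) and (275,201), with round features at (55,125), (55,279), (347,122) and (347,279). The gauge (right) stands with its foot along about (570-635,155-315). The third wrist view shows the whole bar at (255,118). I still need domes told from hollows, so I'll zoom in on all four.

```bash
python3 - <<'E'
from h import *
import pickle
D={k:pickle.load(open(k+".pkl","rb")) for k in("w1","w2","w3")}
a=np.radians(61.3); ca,sa=np.cos(a),np.sin(a); rows=[]
for k in D:
    r=[]
    for x,y in((-.102,.055),(-.102,-.055),(.102,.055),(.102,-.055)):
        i=ortho(D[k],(.551+x*ca-y*sa,.026+x*sa+y*ca),.018,.04,a,.2)
        g=i.astype(float); g=np.clip((g-120)*255/135,0,255).astype('u1')
        r.append(cv2.copyMakeBorder(g,4,4,4,4,0))
    rows.append(np.hstack(r))
cv2.imwrite("pics/f.png",np.vstack(rows)[:,:,::-1])
# edge fits: bar (w2,w3) & mould & tile by colour masks on ortho maps
def rect(k,c,half,z,yaw,lo,nm):
    o=ortho(D[k],c,half,z,yaw,.5); m=white(o,lo,45); m=cv2.morphologyEx(m,cv2.MORPH_OPEN,np.ones((5,5)))
    cs,_=cv2.findContours(m,cv2.RETR_EXTERNAL,cv2.CHAIN_APPROX_NONE); n=o.shape[0]
    q=max(cs,key=cv2.contourArea); (u,v),wh,an=cv2.minAreaRect(q); an=(an+45)%90-45
    lx,ly=(u-n/2)*.5e-3,-(v-n/2)*.5e-3; W=(c[0]+lx*np.cos(yaw)-ly*np.sin(yaw),c[1]+lx*np.sin(yaw)+ly*np.cos(yaw))
    print(nm,k,np.round(W,4),"size",np.round(np.array(wh)*.5,1),"yaw",round(np.degrees(yaw)-an,2)); return W
for k in("w1","w2","w3"): rect(k,(.551,.026),.145,.04,a,165,"mould")
for k in("w2","w3"): rect(k,(.484,.339),.15,.01,np.radians(-8),165,"bar")
for k in("w1","w2"): rect(k,(.479,-.3175),.1,.008,np.radians(30.8),190,"tile")
E
```

```text
mould w1 [0.5518 0.027 ] size [173.5 242.5] yaw 61.3
mould w2 [0.5515 0.0262] size [172.7 243.7] yaw 61.47
mould w3 [0.5509 0.0232] size [172.5 246. ] yaw 61.3
bar w2 [0.4853 0.3412] size [274.1  50.5] yaw -8.2
bar w3 [0.4831 0.3437] size [ 55. 279.] yaw -8.0
tile w1 [ 0.4772 -0.3183] size [151.  151.5] yaw 30.8
tile w2 [ 0.4771 -0.3185] size [151.  150.9] yaw 30.32
```

View pics/f.png

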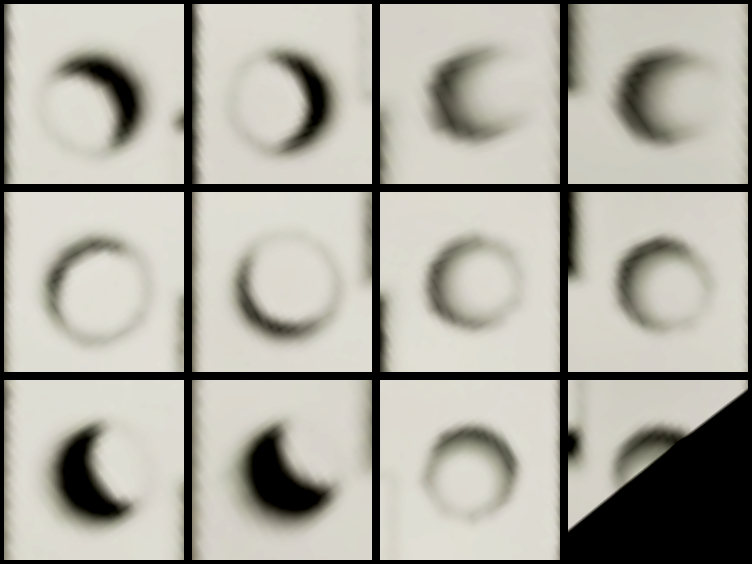

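Row 1 (from the −x side) and row 3 (from the +x side): the two left features show a deep dark far wall that switches sides, so they are hollows. The two right ones smear away from the camera with steady shading, so they are domes. The dome end is therefore the +61.3° direction, away from the robot. Next I measure marks, bar and gauge heights across views.

```bash
python3 - <<'E'
from h import *
import pickle
D={k:pickle.load(open(k+".pkl","rb")) for k in("w1","w2","w3")}
a=np.radians(61.35); e=np.array([np.cos(a),np.sin(a)])
def blob(k,c,half,z,yaw,f,mm=.25):
    o=ortho(D[k],c,half,z,yaw,mm); m=f(o); n=o.shape[0]
    M=cv2.moments(m,True); u,v=M["m10"]/M["m00"],M["m01"]/M["m00"]
    lx,ly=(u-n/2)*mm/1e3,-(v-n/2)*mm/1e3
    return np.array([c[0]+lx*np.cos(yaw)-ly*np.sin(yaw),c[1]+lx*np.sin(yaw)+ly*np.cos(yaw),z]),M["m00"]*mm*mm
def dark(o):
    g=cv2.cvtColor(o,cv2.COLOR_RGB2GRAY); m=cv2.adaptiveThreshold(g,255,0,1,61,12)
    cs,_=cv2.findContours(m,0,2); q=min(cs,key=lambda c:abs(cv2.boundingRect(c)[2]-50)+np.linalg.norm(np.array(cv2.minEnclosingCircle(c)[0])-g.shape[0]/2)); h=np.zeros_like(m); cv2.drawContours(h,[cv2.convexHull(q)],-1,255,-1); return h
c0=np.array([.5515,.026])
for nm,s,z in(("p1",.055,.028),("p2",0,.032),("p3",-.055,.028)):
    rays=[];P=[]
    for k in D:
        p,ar=blob(k,c0+s*e,.012,z,a,dark); P.append(p[:2].round(4).tolist()+[round(ar)]); o=D[k]["T"][:3,3]; rays.append((o,(p-o)/np.linalg.norm(p-o)))
    print(nm,P,"tri",tri(rays).round(4))
# bar: four edges of hole + slot: hole as dark blob at near end
h0=np.array([.484,.342])
b=np.radians(-8.1)
for k in("w2","w3"):
    o=ortho(D[k],h0,.16,.01,b,.5); cv2.imwrite(f"bar_{k}.png",o[:,:,::-1]); m=white(o,165,45)
    cs,hi=cv2.findContours(m,cv2.RETR_CCOMP,cv2.CHAIN_APPROX_NONE); n=o.shape[0]
    for c,hh in zip(cs,hi[0]):
        if cv2.contourArea(c)>100:
            (u,v),wh,an=cv2.minAreaRect(c); lx,ly=(u-n/2)*.5e-3,-(v-n/2)*.5e-3
            print(k,"hole" if hh[3]>=0 else "outer",(h0[0]+lx*np.cos(b)-ly*np.sin(b)).round(4),(h0[1]+lx*np.sin(b)+ly*np.cos(b)).round(4),np.round(np.array(wh)*.5,1),round(an,1))
    T=D[k]["T"][:3,3]; print(T.round(3))
# gauge
tc=np.array([.4772,-.3184])
for k in("w1","w2"):
    o=ortho(D[k],tc,.07,.018,np.radians(30.6),.25)
    cv2.imwrite(f"g_{k}.png",o[:,:,::-1]); print(k, o[280,::40].tolist())
    h=cv2.cvtColor(o,cv2.COLOR_RGB2HSV); v=h[...,2]
    m=((v<235)).astype('u1')*255; q=max(cv2.findContours(m,0,1)[0],key=cv2.contourArea)
    print([tuple(x[0]) for x in cv2.approxPolyDP(cv2.convexHull(q),6,True)])
E
```

```text
p1 [[0.5783, 0.0745, 147], [0.5782, 0.0744, 155], [0.578, 0.0743, 152]] tri [0.5781 0.0744 0.0282]
p2 [[0.5521, 0.0263, 149], [0.5518, 0.0261, 162], [0.5517, 0.0262, 153]] tri [0.5519 0.0262 0.032 ]
p3 [[0.5257, -0.0222, 157], [0.5256, -0.0222, 156], [0.5254, -0.0224, 153]] tri [ 0.5256 -0.0222  0.0281]
w2 outer 0.5504 0.179 [15.  44.5] 90.0
w2 outer 0.3189 0.2173 [ 5.5 11.6] 3.8
w2 outer 0.309 0.2268 [12.4  7.2] 80.0
w2 outer 0.5139 0.2347 [5.  7.5] 90.0
w2 outer 0.3333 0.3018 [5. 8.] 90.0
w2 outer 0.4854 0.3412 [274.1  50.5] 0.2
w2 hole 0.3698 0.3564 [6.7 7.1] 45.0
w2 hole 0.4864 0.3394 [189.5  13.5] 0.0
w2 outer 0.3437 0.4266 [ 9.8 16. ] 53.1
w2 outer 0.3469 0.4423 [ 8.7 20.5] 59.0
w2 outer 0.3861 0.5092 [16.5 79. ] 90.0
[ 0.527 -0.019  0.43 ]
w3 outer 0.3323 0.2058 [11.   9.5] 57.3
w3 outer 0.4051 0.1978 [ 7.4 12.3] 10.3
w3 outer 0.315 0.2282 [17.5 26. ] 0.0
w3 outer 0.3571 0.2396 [6.5 5.5] 90.0
w3 outer 0.5133 0.241 [ 6.7 10.1] 76.0
w3 outer 0.5032 0.2494 [5.5 8. ] 14.0
w3 outer 0.4076 0.2652 [8.3 6.7] 63.4
w3 outer 0.383 0.3085 [ 5.9 11.6] 35.0
w3 outer 0.3306 0.3131 [34.5 24.5
[... 381 characters left out ...]
254, 254], [253, 253, 253], [253, 253, 253], [253, 253, 253], [253, 253, 253]]
[(np.int32(354), np.int32(205)), (np.int32(328), np.int32(476)), (np.int32(265), np.int32(507)), (np.int32(182), np.int32(497)), (np.int32(176), np.int32(459)), (np.int32(194), np.int32(292)), (np.int32(239), np.int32(199)), (np.int32(270), np.int32(193))]
w2 [[152, 151, 141], [252, 253, 251], [252, 253, 251], [252, 253, 251], [252, 253, 251], [252, 253, 251], [196, 210, 212], [190, 203, 208], [190, 203, 208], [209, 216, 208], [252, 253, 251], [252, 253, 251], [252, 253, 251], [252, 253, 251]]
[(np.int32(0), np.int32(0)), (np.int32(368), np.int32(188)), (np.int32(559), np.int32(559)), (np.int32(0), np.int32(559))]
```

carry_out(series="0 0 0.14 6.6 -9 14 -1;0 0 0.14 6.6 -9 14 -1;0 0 0.14 6.6 -9 14 -1;0 0 0.14 6.6 -9 14 -1;0 0 0.14 6.6 -9 17 -1;0 0 0.14 6.6 -9 20 -1;0 0 0.14 6.6 -9 22 -1;0 0 0.14 6.6 -9 23 -1;0 0 0.14 6.6 -9 23.4 -1;0 0 0.14 6.6 -9 23.4 -1")

```text
clock: 4.05
ee_pos: [0.4864, 0.3407, 0.0069]
ee_rot: [3.133, -0.222, 0.001]
contact_force: [-0.4, 0.4, -0.5]
opening: 0.0919
gripper_force: 0.0
```

```bash
python3 -c "
from h import *
move([.4864,.3395,.003],-.143)"
```

```text
t 4.05 pos [0.4864 0.3407 0.0069] yawx -0.1418 turn [ 0.0002 -0.0006  0.0012] shift [0.02 0.12 0.39]
```

carry_out(series="0 0 0 0 0.1 0.2 -1;0 0 0 0 0.1 0.4 -1;0 0 0 0 0.1 0.4 1;0 0 0 0 0.1 0.4 1;0 0 0 0 0.1 0.4 1;0 0 0 0 0.1 0.4 1;0 0 0 0 0.1 0.4 1;0 0 0 0 0.1 0.4 1;0 0 0 0 0.1 0.4 1")

```text
clock: 4.95
ee_pos: [0.4854, 0.3401, 0.0025]
ee_rot: [3.133, -0.22, -0.0]
contact_force: [-0.2, -1.7, 2.4]
opening: 0.0459
gripper_force: 30.0
```

carry_out(series="0 0 0 0 0 -3 1;0 0 0 0 0 -7 1;0 0 0 0 0 -11 1;0 0 -0.14 1.1 3 -11.7 1;0 0 -0.28 2.4 6.5 -11.7 1;0 0 -0.42 3.8 10.4 -11.7 1;0 0 -0.56 5.2 14.4 -11.7 1;0 0 -0.7 6.6 18.3 -11.7 1;0 0 -0.84 8 22.2 -11.7 1;0 0 -0.98 9.3 25.8 -11.7 1;0 0 -1.12 10.4 28.5 -11.7 1;0 0 -1.214 11 30.1 -11.7 1;0 0 -1.214 11 30.1 -11.7 1;0 0 -1.214 11 30.1 -11.7 1;0 0 -1.214 11 30.1 -11.7 1")

```text
clock: 6.45
ee_pos: [0.5517, 0.0289, 0.1195]
ee_rot: [-2.698, -1.607, -0.0]
contact_force: [0.5, 0.8, -2.7]
opening: 0.0454
gripper_force: 30.0
```

```bash
python3 -c "
from h import *
move([.5518,.0262,.043],1.073)"; python3 snap.py w4; python3 - <<'E'
# bar in hand: slot position & yaw at its underside height, by dark slot/white bar contours in the top view
from h import *
s=ctrl.sense(); zt=s["ee_pos"][2]+.0075
for cam,f in(("top",False),("wrist",True)):
    d=ctrl.get_image(cam); o=ortho(d,s["ee_pos"][:2],.15,zt,1.073,.5,f); cv2.imwrite(f"bh_{cam}.png",o[:,:,::-1])
cv2.imwrite("pics/bh.png",np.hstack([cv2.resize(cv2.imread(f"bh_{c}.png"),(400,400)) for c in("top","wrist")]))
E
```

```text
t 6.45 pos [0.5517 0.0289 0.1195] yawx 1.0745 turn [-0.0007 -0.0005  0.0015] shift [-0.24  0.14  7.65]
```

View pics/bh.png

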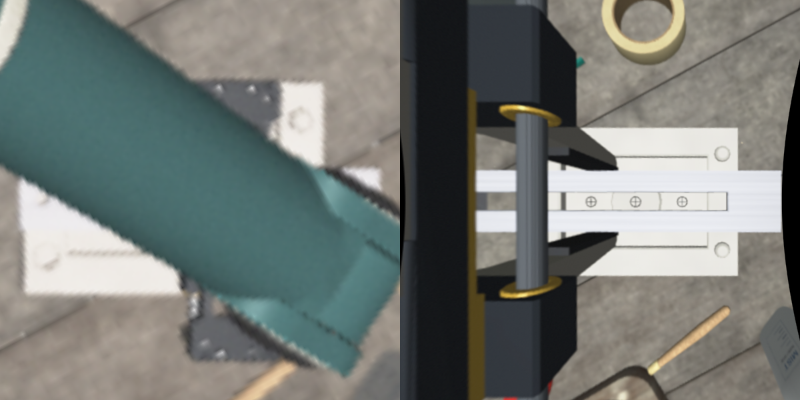

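The wrist-side view shows the bar straight in hand, its slot along row 201, with the three ring marks visible at (590,201), (635,201) and (682,201).

carry_out(series="0 0 0 -0.24 0.14 2 1;0 0 0 -0.24 0.14 4.5 1;0 0 0 -0.24 0.14 6.3 1;0 0 0 -0.24 0.14 7 1;0 0 0 -0.24 0.14 7.3 1;0 0 0 -0.24 0.14 7.5 1;0 0 0 -0.24 0.14 7.6 1;0 0 0 -0.24 0.14 7.65 1;0 0 0 -0.24 0.14 7.65 1;0 0 0 -0.24 0.14 7.65 1")

```text
clock: 7.6
ee_pos: [0.5526, 0.0243, 0.0434]
ee_rot: [2.699, 1.606, 0.001]
contact_force: [0.4, -0.7, -3.7]
opening: 0.0448
gripper_force: 30.0
```

```bash
python3 -c "
from h import *
move([.5518,.0262,.0425],1.073)"
```

```text
t 7.6 pos [0.5526 0.0243 0.0434] yawx 1.0736 turn [ 0.0006 -0.0002  0.0006] shift [ 0.13 -0.16  0.09]
```

carry_out(series="0 0 0 0.13 -0.15 0 1;0 0 0 0.13 -0.15 0 1;0 0 0 0.13 -0.15 0.06 1;0 0 0 0.13 -0.15 0.1 1;0 0 0 0.13 -0.15 0.1 1")

```text
clock: 8.1
ee_pos: [0.5517, 0.0264, 0.0425]
ee_rot: [2.699, 1.607, -0.0]
contact_force: [-2.3, -0.7, 3.4]
opening: 0.0457
gripper_force: 30.0
```

```bash
python3 -c "
from h import *
move([.5518,.0262,.0425],1.073); print(ctrl.sense()['contact_force'])"
```

```text
t 8.1 pos [0.5517 0.0264 0.0425] yawx 1.0739 turn [0.0003 0.0002 0.0009] shift [-0.01  0.02 -0.  ]
[-2.32220804 -0.69538529  3.35154022]
```

carry_out(series="0 0 0 0.13 -0.15 0.1 -0.4;0 0 0 0 0 0 -0.4;0 0 0 0 0 0 -0.4;0 0 0 0 0 0 -0.4;0 0 0 0 0 -1 -0.4;0 0 0 0 0 -4 -0.4;0 0 0 0 0 -9 -1;0 0 0 -5 0 -14 -1;0 0 0 -10 0 -18 -1;0 0 0 -10 0 -18 -1;0 0 0 -10 0 -18 -1")

```text
clock: 9.2
ee_pos: [0.5045, -0.0655, 0.2254]
ee_rot: [2.699, 1.596, 0.003]
contact_force: [0.3, 0.0, 0.7]
opening: 0.0917
gripper_force: 0.0
```

```bash
python3 snap.py w5; python3 - <<'E'
from h import *
import pickle
d=pickle.load(open("w5.pkl","rb")); a=1.073
o=ortho(d,(.5518,.0262),.14,.05,a,.5); cv2.imwrite("pics/o5.png",o[:,:,::-1])
# slot edges: row profiles at several columns (columns: local x, mm)
g=cv2.cvtColor(o,cv2.COLOR_RGB2GRAY).astype(int); n=g.shape[0]
m=white(o,165,45)
for x in(-50,-25,0,25,50,80):
    c=n//2+2*x; col=cv2.GaussianBlur(g[:,c-4:c+5].mean(1).reshape(-1,1),(1,3),0).ravel(); e=np.gradient(col); r=np.argsort(-abs(e)); keep=[]
    for i in r:
        if all(abs(i-k)>4 for k in keep): keep.append(int(i))
        if len(keep)==8: break
    print(x,sorted([(round(-(k-n/2)*.5,1),round(float(e[k]))) for k in keep]))
move([.527,-.42,.2],np.radians(115.1))
E
```

```text
-50 [(-83.0, -24), (-52.5, 11), (-50.0, -17), (-6.0, 7), (49.5, 15), (52.0, -14), (83.0, 18), (102.0, -9)]
-25 [(-83.0, -18), (-52.5, 13), (-50.0, -15), (49.0, 15), (51.5, -12), (83.0, 17), (112.0, 5), (115.0, -6)]
0 [(-83.5, -20), (-52.5, 14), (-49.5, -17), (-6.5, 13), (6.5, -16), (49.5, 15), (52.0, -13), (83.0, 18)]
25 [(-83.0, -17), (-52.5, 13), (-50.0, -16), (7.0, -6), (49.5, 17), (52.0, -13), (82.5, 15), (139.0, 6)]
50 [(-83.0, -18), (-52.5, 14), (-50.0, -17), (4.0, 13), (6.5, -15), (49.5, 17), (52.0, -14), (82.5, 20)]
80 [(-83.5, -20), (-51.5, 16), (-24.0, -13), (-8.0, 14), (6.5, -14), (23.0, 17), (51.0, -14), (83.0, 18)]
t 9.25 pos [ 0.5044 -0.0634  0.2239] yawx 1.0699 turn [ 0.0035  0.0022 -0.939 ] shift [-30.19  19.09   2.47]
```

View pics/o5.png

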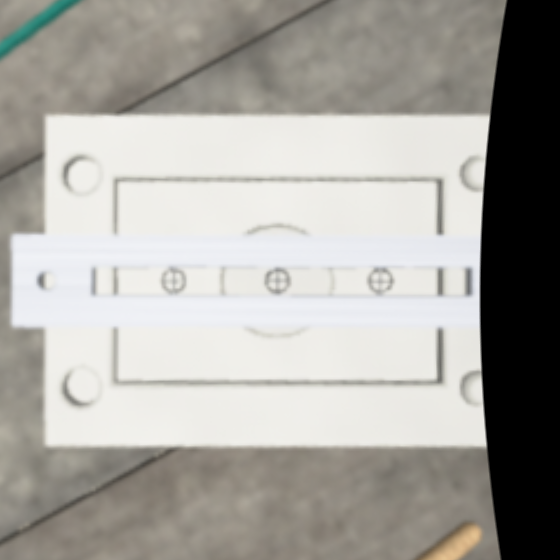

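The bar lies across the mould from −134 mm to the far end, straight, with the rings at (173,281), (277,281) and (380,281) centred in the slot. Now the gauge.

carry_out(series="0 0 -0.939 -30.2 19.1 2 -1;0 0 -0.939 -30.2 19.1 2 -1;0 0 -0.939 -30.2 19.1 2 -1;0 0 -0.939 -30.2 19.1 2 -1;0 0 -0.939 -30.2 19.1 2 -1;0 0 -0.939 -30.2 19.1 2 -1;0 0 -0.939 -30.2 19.1 2 -1;0 0 -0.939 -30.2 19.1 2 -1;0 0 -0.939 -30.2 19.1 2 -1;0 0 -0.939 -30.2 19.1 2 -1;0 0 -0.939 -30.2 19.1 2 -1")

```text
clock: 10.35
ee_pos: [0.529, -0.415, 0.2023]
ee_rot: [-1.675, -2.658, -0.001]
contact_force: [0.7, -0.8, 0.5]
opening: 0.0922
gripper_force: 0.0
```

```bash
python3 snap.py w6; cat > g.py <<'E'
from h import *
import pickle
# foot: grey-blue on white tile; cap circle on dark body. Print contours in a map of plane z, local axes along gauge
g0=np.array([.4845,-.3301]); y=np.radians(25.1)
def W(u,v,n,mm): 
    lx,ly=(u-n/2)*mm/1e3,-(v-n/2)*mm/1e3
    return np.array([g0[0]+lx*np.cos(y)-ly*np.sin(y),g0[1]+lx*np.sin(y)+ly*np.cos(y)])
caps=[]
for k in("w1","w2","w6"):
    d=pickle.load(open(k+".pkl","rb"))
    o=ortho(d,g0,.05,.018,y,.25); n=o.shape[0]; v=cv2.cvtColor(o,cv2.COLOR_RGB2GRAY)
    m=(v<230).astype('u1')*255
    q=max(cv2.findContours(m,0,1)[0],key=cv2.contourArea); x,yy,w,h=cv2.boundingRect(q)
    print(k,"foot+body bbox mm x",(x-n/2)*.25,(x+w-n/2)*.25,"y",-(yy+h-n/2)*.25,-(yy-n/2)*.25)
    o=ortho(d,g0,.04,.103,y,.25); n=o.shape[0]; v=cv2.cvtColor(o,cv2.COLOR_RGB2GRAY)
    c=cv2.HoughCircles(cv2.GaussianBlur(v,(5,5),0),cv2.HOUGH_GRADIENT,1,200,param1=60,param2=12,minRadius=12,maxRadius=40)
    if c is not None:
        u,vv,r=c[0,0]; p=np.r_[W(u,vv,n,.25),.103]; O=d["T"][:3,3]; caps.append((O,(p-O)/np.linalg.norm(p-O))); print("  cap at z.103",p.round(4),"local mm",(u-n/2)*.25,-(vv-n/2)*.25,"r mm",r*.25)
    s=v[::8,::8]; 
    if k=="w6": print(s)
print("tri",tri(caps).round(4), "w1+w6",tri([caps[0],caps[-1]]).round(4))
move([.4845,-.3301,.056],np.radians(115.1))
E
python3 g.py
```

```text
w1 foot+body bbox mm x -23.25 16.25 y -43.75 34.75
  cap at z.103 [ 0.485  -0.3314  0.103 ] local mm -0.125 -1.375 r mm 4.85
w2 foot+body bbox mm x -50.0 19.0 y -50.0 39.5
  cap at z.103 [ 0.4675 -0.3219  0.103 ] local mm -11.875 14.625 r mm 7.7
w6 foot+body bbox mm x -17.25 17.0 y -37.75 35.25
  cap at z.103 [ 0.4976 -0.3448  0.103 ] local mm 5.625 -18.875 r mm 5.25
[[236 236 236 ... 235 236 236]
 [236 235 236 ... 236 236 236]
 [236 236 236 ... 236 236 236]
 ...
 [238 239 238 ... 238 239 238]
 [239 239 239 ... 239 239 239]
 [238 238 239 ... 239 239 239]]
tri [ 0.4822 -0.3389  0.0864] w1+w6 [ 0.4905 -0.3435  0.0574]
t 10.4 pos [ 0.5289 -0.4155  0.2026] yawx 2.0165 turn [0.0003 0.     0.0076] shift [ 9.62 -0.33 14.66]
```

```bash
python3 - <<'E'
from h import *
import pickle
d=pickle.load(open("w6.pkl","rb")); y=np.radians(25.1)
for th in(215,225):
    o=ortho(d,(.485,-.3313),.05,.018,y,.25); v=cv2.cvtColor(o,cv2.COLOR_RGB2GRAY); m=cv2.morphologyEx((v<th).astype('u1')*255,cv2.MORPH_OPEN,np.ones((9,9)))
    q=max(cv2.findContours(m,0,1)[0],key=cv2.contourArea); r=cv2.minAreaRect(q); print(np.array(r[0])*.25-50,np.array(r[1])*.25,r[2])
move([.485,-.3313,.10],np.radians(115.1))
E
```

```text
[-0.27518463 -0.14877319] [32.32088852 71.22203827] 0.40066325664520264
[-0.29833603 -0.15943909] [33.2365799  72.19454956] 0.647382378578186
t 10.4 pos [ 0.5289 -0.4155  0.2026] yawx 2.0165 turn [0.0003 0.     0.0076] shift [ 9.49 -0.33 10.26]
```

carry_out(series="0 0 0.016 4 -0.33 3 -1;0 0 0.016 8 -0.33 5.5 -1;0 0 0.016 9.5 -0.33 7 -1;0 0 0.016 9.5 -0.33 8 -1;0 0 0.016 9.5 -0.33 11 -1;0 0 0.016 9.5 -0.33 14 -0.3;0 0 0.016 9.5 -0.33 15.2 -0.3;0 0 0.016 9.5 -0.33 15.2 -0.3;0 0 0.016 9.5 -0.33 15.2 -0.3")

```text
clock: 11.3
ee_pos: [0.4854, -0.3341, 0.0511]
ee_rot: [1.701, 2.639, 0.0]
contact_force: [0.6, 0.2, -0.5]
opening: 0.062
gripper_force: 0.0
```

```bash
python3 -c "
from h import *
move([.485,-.3313,.05],np.radians(114.6)); print(ctrl.sense()['opening'])"
```

```text
t 11.3 pos [ 0.4854 -0.3341  0.0511] yawx 1.9968 turn [ 0.0011  0.0013 -0.0033] shift [0.27 0.08 0.11]
0.06197313947233466
```

carry_out(series="0 0 0 0.27 0.08 0.1 -0.3;0 0 0 0.27 0.08 0.1 -0.3;0 0 0 0.27 0.08 0.1 1;0 0 0 0.27 0.08 0.1 1;0 0 0 0.27 0.08 0.1 1;0 0 0 0.27 0.08 0.1 1;0 0 0 0.27 0.08 0.1 1;0 0 0 0.27 0.08 0.1 1;0 0 0 0.27 0.08 0.1 1")

```text
clock: 12.2
ee_pos: [0.4838, -0.3309, 0.049]
ee_rot: [-1.702, -2.641, 0.0]
contact_force: [0.7, -0.2, -0.7]
opening: 0.0223
gripper_force: 30.0
```

```bash
python3 -c "
from h import *
p=np.array([.5780,.0744]); move([*p,.15],1.073)"
```

```text
t 12.2 pos [ 0.4838 -0.3309  0.049 ] yawx 1.9967 turn [-1.000e-04 -0.000e+00  9.237e-01] shift [ 33.02  25.32 -10.1 ]
```

carry_out(series="0 0 0 0 0 -1.5 1;0 0 0 0 0 -4.5 1;0 0 0 0 0 -8 1;0 0 0.04 1.5 1.2 -10.5 1;0 0 0.12 4.5 3.5 -11 1;0 0 0.22 8 6.2 -11 1;0 0 0.33 11.8 9.1 -11 1;0 0 0.44 15.6 12 -11 1;0 0 0.55 19.4 14.9 -11 1;0 0 0.66 23.2 17.8 -11 1;0 0 0.77 27 20.7 -11 1;0 0 0.86 30 23 -11 1;0 0 0.91 32 24.5 -11 1;0 0 0.924 33 25.3 -11 1;0 0 0.924 33 25.3 -11 1;0 0 0.924 33 25.3 -11 1;0 0 0.924 33 25.3 -11 1;0 0 0.924 33 25.3 -11 1")

```text
clock: 14.0
ee_pos: [0.5778, 0.0725, 0.159]
ee_rot: [2.702, 1.603, -0.001]
contact_force: [-0.3, -0.3, -3.8]
opening: 0.0221
gripper_force: 30.0
```

```bash
python3 snap.py w7; python3 - <<'E'
from h import *
import pickle
print(ctrl.sense()['opening'])
for i in range(4):
    ctrl.get_image("top"); move([.5780,.0744,.098],1.073)
print([ (n,proj(ctrl.get_image(n),[.578,.0744,.12],n=="wrist").round()) for n in("top","scene","wrist")])
E
```

```text
0.021921909905352206
t 14.1 pos [0.5778 0.073  0.1591] yawx 1.0712 turn [ 0.      0.0004 -0.0018] shift [ 0.13 -0.05  6.11]
t 14.15 pos [0.5779 0.0732 0.1591] yawx 1.0715 turn [-0.      0.0003 -0.0015] shift [ 0.11 -0.04  6.11]
t 14.2 pos [0.5779 0.0734 0.1591] yawx 1.0718 turn [ 0.      0.0002 -0.0012] shift [ 0.09 -0.04  6.11]
t 14.25 pos [0.5779 0.0736 0.1591] yawx 1.0721 turn [-0.      0.0001 -0.0009] shift [ 0.07 -0.03  6.11]
[('top', array([261., 185.])), ('scene', array([307., 155.])), ('wrist', array([320., 216.]))]
```

carry_out(series="0 0 0 0 0 1.5 1;0 0 0 0 0 3 1;0 0 0 0 0 4.5 1;0 0 0 0 0 5.5 1;0 0 0 0 0 6 1;0 0 0 0 0 6.3 1;0 0 0 0 0 6.5 1;0 0 0 0 0 6.6 1;0 0 0 0 0 6.6 1;0 0 0 0 0 6.6 1")

```text
clock: 15.4
ee_pos: [0.5781, 0.0742, 0.0935]
ee_rot: [2.7, 1.605, 0.001]
contact_force: [-0.2, 0.0, -2.4]
opening: 0.0214
gripper_force: 30.0
```

```bash
python3 -c "
from h import *
move([.5780,.0744,.091],1.073); print(ctrl.sense()['contact_force'])"
```

```text
t 15.4 pos [0.5781 0.0742 0.0935] yawx 1.0728 turn [ 0.0005 -0.0004 -0.0002] shift [ 0.01 -0.01  0.25]
[-0.24397828  0.03029405 -2.38426282]
```

carry_out(series="0 0 0 0 0 0.08 1;0 0 0 0 0 0.16 1;0 0 0 0 0 0.22 1;0 0 0 0 0 0.26 1;0 0 0 0 0 0.28 1;0 0 0 0 0 0.28 1")

```text
clock: 16.0
ee_pos: [0.5782, 0.0741, 0.091]
ee_rot: [2.7, 1.605, 0.001]
contact_force: [-3.1, -1.3, 4.5]
opening: 0.0218
gripper_force: 30.0
```

carry_out(series="0 0 0 0 0 0.04 1;0 0 0 0 0 0.04 1;0 0 0 0 0 0.04 1;0 0 0 0 0 0.04 1;0 0 0 0 0 0.04 1;0 0 0 0 0 0.04 1;0 0 0 0 0 0.04 1;0 0 0 0 0 0.04 1;0 0 0 0 0 0.04 1;0 0 0 0 0 0.04 1;0 0 0 0 0 0.04 1")

```text
clock: 17.1
ee_pos: [0.5781, 0.0742, 0.091]
ee_rot: [2.7, 1.605, 0.0]
contact_force: [-2.8, -1.5, 8.4]
opening: 0.0218
gripper_force: 30.0
```

```bash
python3 -c "
from h import *
s=ctrl.sense(); print(s['contact_force'],s['torque'],s['opening'])
move([.5518,.0262,.091],1.073)"
```

```text
[-2.82382437 -1.54157277  8.42852791] [-0.10059255  0.84920481  0.01137417] 0.02181347500624289
t 17.1 pos [0.5781 0.0742 0.091 ] yawx 1.0726 turn [ 0.0009  0.0002 -0.0004] shift [-5.47 -0.02  0.  ]
```

carry_out(series="0 0 0 0 0 -0.3 1;0 0 0 0 0 -2 1;0 0 0 0 0 -5 1;0 0 0 -1 0 -5.5 1;0 0 0 -3.5 0 -5.5 1;0 0 0 -5.2 0 -5.5 1;0 0 0 -5.48 0 -5.5 1;0 0 0 -5.48 0 -5.5 1;0 0 0 -5.48 0 -5.5 1;0 0 0 -5.48 0 -5 1;0 0 0 -5.48 0 -3.5 1;0 0 0 -5.48 0 -2 1;0 0 0 -5.48 0 -1 1;0 0 0 -5.48 0 -0.5 1;0 0 0 -5.48 0 -0.3 1;0 0 0 -5.48 0 -0.15 1;0 0 0 -5.48 0 -0.08 1;0 0 0 -5.48 0 -0.04 1;0 0 0 -5.48 0 -0.02 1;0 0 0 -5.48 0 -0.02 1")

```text
clock: 19.1
ee_pos: [0.5519, 0.0261, 0.091]
ee_rot: [2.7, 1.605, 0.0]
contact_force: [-4.2, 1.1, 5.2]
opening: 0.0222
gripper_force: 30.0
```

```bash
python3 -c "
from h import *
move([.5518,.0262,.091],1.073)"
```

```text
t 19.1 pos [0.5519 0.0261 0.091 ] yawx 1.0727 turn [ 0.0007  0.0001 -0.0003] shift [ 0.   -0.01  0.  ]
```

Good contact. Rest, lift, and move to the last mark.

carry_out(series="0 0 0 0 0 0.03 1;0 0 0 0 0 0.03 1;0 0 0 0 0 0.03 1;0 0 0 0 0 0.03 1;0 0 0 0 0 0.03 1;0 0 0 0 0 0.03 1;0 0 0 0 0 0.03 1;0 0 0 0 0 0.03 1;0 0 0 0 0 0.03 1;0 0 0 0 0 0.03 1")

```text
clock: 20.1
ee_pos: [0.5519, 0.0261, 0.091]
ee_rot: [2.7, 1.605, 0.0]
contact_force: [-4.3, -1.2, 8.2]
opening: 0.0219
gripper_force: 30.0
```

```bash
python3 -c "
from h import *
print(ctrl.sense()['contact_force']);move([.5256,-.0222,.091],1.073)"
```

```text
[-4.34662314 -1.15670694  8.17015651]
t 20.1 pos [0.5519 0.0261 0.091 ] yawx 1.0726 turn [ 0.0008  0.0002 -0.0004] shift [-5.5  0.   0. ]
```

carry_out(series="0 0 0 0 0 -0.3 1;0 0 0 0 0 -2 1;0 0 0 0 0 -5 1;0 0 0 -1 0 -5.5 1;0 0 0 -3.5 0 -5.5 1;0 0 0 -5.2 0 -5.5 1;0 0 0 -5.5 0 -5.5 1;0 0 0 -5.5 0 -5.5 1;0 0 0 -5.5 0 -5.5 1;0 0 0 -5.5 0 -5 1;0 0 0 -5.5 0 -3.5 1;0 0 0 -5.5 0 -2 1;0 0 0 -5.5 0 -1 1;0 0 0 -5.5 0 -0.5 1;0 0 0 -5.5 0 -0.3 1;0 0 0 -5.5 0 -0.15 1;0 0 0 -5.5 0 -0.08 1;0 0 0 -5.5 0 -0.04 1;0 0 0 -5.5 0 -0.02 1;0 0 0 -5.5 0 -0.02 1")

```text
clock: 22.1
ee_pos: [0.5256, -0.0222, 0.091]
ee_rot: [2.7, 1.605, 0.0]
contact_force: [-3.5, -0.5, 5.8]
opening: 0.0218
gripper_force: 30.0
```

```bash
python3 -c "
from h import *
move([.5256,-.0222,.091],1.073)"
```

```text
t 22.1 pos [ 0.5256 -0.0222  0.091 ] yawx 1.0727 turn [ 0.0007  0.0003 -0.0003] shift [0. 0. 0.]
```

carry_out(series="0 0 0 0 0 0.03 1;0 0 0 0 0 0.03 1;0 0 0 0 0 0.03 1;0 0 0 0 0 0.03 1;0 0 0 0 0 0.03 1;0 0 0 0 0 0.03 1;0 0 0 0 0 0.03 1;0 0 0 0 0 0.03 1;0 0 0 0 0 0.03 1;0 0 0 0 0 0.03 1;0 0 0 0 0 -0.3 1;0 0 0 0 0 -2 1;0 0 0 0 0 -5 1;0 0 0 0 0 -7 1;0 0 0 0 0 -7 1")

```text
clock: 23.6
ee_pos: [0.5278, -0.0224, 0.1626]
ee_rot: [2.697, 1.603, 0.008]
contact_force: [-0.3, 0.4, -3.4]
opening: 0.0216
gripper_force: 30.0
```

```bash
python3 -c "
from h import *
move([.4772,-.3184,.10],1.073)"
```

```text
t 23.6 pos [ 0.5278 -0.0224  0.1626] yawx 1.0724 turn [ 0.006  -0.0023 -0.0006] shift [-28.43   9.67   6.25]
```

carry_out(series="0 0 0 -2 0.7 0 1;0 0 0 -5.5 1.9 0 1;0 0 0 -9.5 3.3 0 1;0 0 0 -13.5 4.7 0 1;0 0 0 -17.5 6.1 0 1;0 0 0 -21.5 7.5 0 1;0 0 0 -25 8.7 1 1;0 0 0 -27.3 9.5 3 1;0 0 0 -28.35 9.9 5 1;0 0 0 -28.35 9.9 7 1;0 0 0 -28.35 9.9 8.5 1;0 0 0 -28.35 9.9 9.5 1;0 0 0 -28.35 9.9 10.2 1;0 0 0 -28.35 9.9 10.6 1;0 0 0 -28.35 9.9 10.8 1;0 0 0 -28.35 9.9 10.8 1;0 0 0 -28.35 9.9 10.8 1")

```text
clock: 25.3
ee_pos: [0.4775, -0.3187, 0.0526]
ee_rot: [2.699, 1.605, 0.001]
contact_force: [0.4, 0.6, -1.8]
opening: 0.0218
gripper_force: 30.0
```

```bash
python3 -c "
from h import *
move([.4772,-.3184,.049],1.073)"
```

```text
t 25.3 pos [ 0.4775 -0.3187  0.0526] yawx 1.073 turn [ 0.0011 -0.     -0.    ] shift [ 0.01 -0.04  0.36]
```

carry_out(series="0 0 0 0 0 0.12 1;0 0 0 0 0 0.22 1;0 0 0 0 0 0.3 1;0 0 0 0 0 0.35 1;0 0 0 0 0 0.38 1;0 0 0 0 0 0.38 1;0 0 0 0 0 0.38 1")

```text
clock: 26.0
ee_pos: [0.4775, -0.3188, 0.049]
ee_rot: [2.7, 1.605, 0.0]
contact_force: [0.1, 1.6, 4.7]
opening: 0.0218
gripper_force: 30.0
```

carry_out(series="0 0 0 0 0 0 0.2;0 0 0 0 0 0 -0.3;0 0 0 0 0 0 -0.5;0 0 0 0 0 0 -0.5;0 0 0 0 0 0 -0.5;0 0 0 0 0 -1 -0.5;0 0 0 0 0 -4 -0.5;0 0 0 0 0 -8 -0.5;0 0 0 0 0 -12 -0.5;0 0 0 -5 0 -15 -1;0 0 0 -10 0 -17 -1;0 0 0 -10 0 -17 -1;0 0 0 -10 0 -17 -1")

```text
clock: 27.3
ee_pos: [0.428, -0.409, 0.2193]
ee_rot: [2.702, 1.598, -0.0]
contact_force: [0.1, 0.6, 0.2]
opening: 0.0922
gripper_force: 0.0
```

```bash
python3 snap.py w8; python3 - <<'E'
from h import *
import pickle
d=pickle.load(open("w8.pkl","rb")); y=1.073-np.pi/2
o=ortho(d,(.4772,-.3184),.05,.018,y,.25); v=cv2.cvtColor(o,cv2.COLOR_RGB2GRAY)
m=cv2.morphologyEx((v<215).astype('u1')*255,cv2.MORPH_OPEN,np.ones((9,9)))
q=max(cv2.findContours(m,0,1)[0],key=cv2.contourArea); r=cv2.minAreaRect(q); print("foot off mm",np.array(r[0])*.25-50,np.array(r[1])*.25,r[2])
o=ortho(d,(.4772,-.3184),.04,.103,y,.25); v=cv2.cvtColor(o,cv2.COLOR_RGB2GRAY)
c=cv2.HoughCircles(cv2.GaussianBlur(v,(5,5),0),cv2.HOUGH_GRADIENT,1,200,param1=60,param2=12,minRadius=15,maxRadius=26); print("cap off mm",c[0,0]*.25-40)
# bar from both cameras: slot contour centre on z=.05
for n,f in(("wrist",1),("top",0)):
    D=d if f else ctrl.get_image(n); o=ortho(D,(.5518,.0262),.14,.05,1.073,.5,f); h=cv2.cvtColor(o,cv2.COLOR_RGB2HSV)
    m=((o[...,2].astype(int)-o[...,0]>4)&(h[...,2]>170)).astype('u1')*255; m=cv2.morphologyEx(m,cv2.MORPH_OPEN,np.ones((5,5)))
    q=cv2.findContours(m,0,1)[0]
    for c in sorted(q,key=cv2.contourArea)[-2:]: r=cv2.minAreaRect(c);print(n,"bar off mm",np.array(r[0])*.5-140,np.array(r[1])*.5,r[2])
move([0,0,0],0)
E
```

```text
foot off mm [ 9.99992371e-01 -7.62939453e-06] [31.49999619 71.49998474] 0.0
cap off mm [ -4.875  18.625 -34.875]
t 27.4 pos [ 0.4296 -0.405   0.2179] yawx 1.074 turn [-1.200e-03 -7.000e-04  1.074e+00] shift [ 15.1  -57.06  21.84]
```

```bash
python3 - <<'E'
from h import *
d=ctrl.get_image("top"); o=ortho(d,(.5518,.0262),.15,.05,1.073,.5,False)
m=((o[...,2].astype(int)-o[...,0]>8)).astype('u1')*255; m=cv2.morphologyEx(m,cv2.MORPH_CLOSE,np.ones((31,31))); m=cv2.morphologyEx(m,cv2.MORPH_OPEN,np.ones((21,21)))
for c in sorted(cv2.findContours(m,0,1)[0],key=cv2.contourArea)[-2:]: r=cv2.minAreaRect(c);print("bar off mm",np.array(r[0])*.5-150,np.array(r[1])*.5,r[2])
E
```

```text
bar off mm [-142.5 -144. ] [12. 15.] 90.0
```

```bash
python3 - <<'E'
from h import *
import pickle
for nm,d,f in(("top",ctrl.get_image("top"),False),("w8",pickle.load(open("w8.pkl","rb")),True)):
    o=ortho(d,(.5518,.0262),.145,.05,1.073,.5,f).astype(int); n=len(o)
    for x in(-100,0,100):
        p=o[:,n//2+2*x-6:n//2+2*x+7].mean(1); print(nm,x,[(y,*p[n//2-2*y].round().astype(int)) for y in(-35,-28,-25,-20,-15,0,15,20,25,28,35)])
E
```

```text
top -100 [(-35, np.int64(237), np.int64(233), np.int64(228)), (-28, np.int64(237), np.int64(233), np.int64(228)), (-25, np.int64(237), np.int64(233), np.int64(229)), (-20, np.int64(236), np.int64(233), np.int64(234)), (-15, np.int64(236), np.int64(234), np.int64(236)), (0, np.int64(234), np.int64(231), np.int64(233)), (15, np.int64(235), np.int64(233), np.int64(235)), (20, np.int64(234), np.int64(231), np.int64(233)), (25, np.int64(227), np.int64(222), np.int64(220)), (28, np.int64(236), np.int64(231), np.int64(227)), (35, np.int64(237), np.int64(233), np.int64(227))]
top 0 [(-35, np.int64(236), np.int64(233), np.int64(227)), (-28, np.int64(233), np.int64(228), np.int64(223)), (-25, np.int64(230), np.int64(225), np.int64(221)), (-20, np.int64(236), np.int64(234), np.int64(235)), (-15, np.int64(236), np.int64(234), np.int64(236)), (0, np.int64(199), np.int64(192), np.int64(186)), (15, np.int64(235), np.int64(232), np.int64(234)), (20, np.int64(231), np.int64(228), np.int64(230)), (25, np.int64(210), np.int64(204), np.int64(201)), (28, np.int64(224), np.int64(219), np.int64(213)), (35,
[... 1440 characters left out ...]
np.int64(0)), (20, np.int64(0), np.int64(0), np.int64(0)), (25, np.int64(0), np.int64(0), np.int64(0)), (28, np.int64(0), np.int64(0), np.int64(0)), (35, np.int64(0), np.int64(0), np.int64(0))]
w8 100 [(-35, np.int64(0), np.int64(0), np.int64(0)), (-28, np.int64(0), np.int64(0), np.int64(0)), (-25, np.int64(0), np.int64(0), np.int64(0)), (-20, np.int64(0), np.int64(0), np.int64(0)), (-15, np.int64(0), np.int64(0), np.int64(0)), (0, np.int64(0), np.int64(0), np.int64(0)), (15, np.int64(0), np.int64(0), np.int64(0)), (20, np.int64(0), np.int64(0), np.int64(0)), (25, np.int64(0), np.int64(0), np.int64(0)), (28, np.int64(0), np.int64(0), np.int64(0)), (35, np.int64(0), np.int64(0), np.int64(0))]
```

The bar's bluish tint spans ±20 mm at all three stations and stops at ±25 mm, so it has not moved. The gauge foot is centred on the tile within 1 mm, so I'm handing in.

```bash
python3 -c "
from workcell import ctrl
print(ctrl.sign_off())"
```

```text
the job is handed in; nothing more can be done
None
```

I handed the job in at about 27.5 s: the bar lies across the mould with all three marks in its slot, the gauge rested about 1 s on each mark starting at the dome end, and it now stands within about 1 mm of the tile's centre; contact with the bar was judged from force and height, because I took no picture of the tip on the marks.

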